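Press an electrolysis cell home in the corner of a contact-test jig and hold it there

ROBOT

A 7-joint arm with a two-finger parallel gripper is mounted at the origin on the work surface. World frame = base frame: x ahead of the robot, y to its left, z up, the work surface at z = 0. Lengths are in m, angles in rad, forces in N, time in s.
With the tool pointing down it reaches from about 0.425 to 0.875 m from the base axis. Payload 8.4 kg.
Tool frame: the origin (TCP) lies midway between the tips of the shut fingers; the grasp point (between the pads) lies 19 mm behind it; z points along the fingers, x is the direction in which the jaws open and shut, and the axes are right-handed (so a half turn about z gives the same grasp; the last joint's range is limited). The gripper opens to 87 mm and grips with 3 to 60 N. Pads are 19 mm wide; open, the fingers measure 117 mm over their backs; the gripper's body (75 mm by 190 mm) begins 51 mm behind the grasp point.
Start: joints at [-1.318, 0.333, 0.04, 1.465, -0.013, 1.343, -0.059], TCP at [0.224, 0.61, 0.183] pointing down, gripper open.
Joint ranges: [-2.58, 2.58], [-0.38, 2.09], [-1.3, 1.39], [0.25, 2.4], [-1.5, 4.64], [0.08, 2.09], [-2.65, 2.65]. Speed limits (rad/s): [2.22, 2.22, 2.79, 2.79, 3.14, 3.14, 3.14].

INTERFACE

Orientations are given as a rotation vector (axis times angle).
In Python, from plant import manip gives the robot as it stands. The module is installed in compiled form; this text tells all that it offers.
- The arm moves only by the shell command python3 -m handwheel 'ROWS' [FORCE]. ROWS is a JSON object of lists of equal length, an entry for each row: "dp": the shift along the world's x, y, z in mm, a list of three; "rot": the turn, a rotation vector about the world's x, y, z in rad, a list of three; "hand": the closure, from 0 (fully open) to 1 (shut). A call has 1 to 12 rows; each row is the pose to reach, as a shift and turn from the pose commanded when the call began; what a row does not reach only later rows make up. A row lasts 1/10 s, in which the tool goes at most 50 mm and 8.59 degrees, less where a joint would pass 70% of its speed; a pose out of reach is approached as far as the arm can. A call with a gripper value outside its range is refused whole. The fingers move at their own pace and stop on an object; FORCE is the grip in N (left out, the last holds). Time passes only in rows, so rows that repeat a pose let the fingers close. It gives the time, the measured TCP pose, the force and the opening at its end, in the units of the state.
- manip.observe(): the state, without advancing time (a new reading comes with each control period).
- manip.grab_frame(name): name is "side" or "top" or "wrist"; returns a dict with "color" (480x640x3 uint8, red, green, blue), "fx", "fy", "cx", "cy" (pixels), "R" (3x3) and "t" (3): a world point X has camera coordinates R X + t. Camera axes: x right, y down, z forward; pixel columns grow to the right and rows downward; lengths in m; the calibration is good to about 2 mm. A picture is of the moment at which its call begins. There is no depth.
- manip.finish_job(): hands the job in, once; it reports no verdict.
The state is a dict: "time": time; "joint_positions": joint angles; "qd": joint speeds; "tau": joint torques, N m; "tool_pos": TCP position; "eef_rot": TCP orientation; "ft_force": force on the tool from outside, world axes, zero at the start; "ft_torque": the same for the moment, N m; "gripper_width": finger opening in m.
Only numpy, scipy, OpenCV 4.12 (cv2) and the standard library are available. Lean on these libraries where they do the work, as an engineer would, in place of code of your own. Each camera call takes 0.05 s, during which the arm holds its last target.

TASK

Take the electrolysis cell (the tall block with two hose barbs on top) out of the parts tray, stand it on the test jig's plate and press it firmly right into the corner of the jig: its brass-plated short end flat against the short end stop and its brass-plated long side flat against the long side stop, both spring probes pushed in. Finish while still holding the cell pressed against both stops with the gripper; do not let go or back off, because the test runs while you hold it. Leave everything else where it is.

Things in the scene. Friction and masses are not known exactly. Their poses are not given: they have to be found in the camera images.
- cell_mid (a point): Centre, half-way up, of the loose electrolysis cell: upright white, steel and grey block 84 mm long (x), 52 mm wide (y), 90 mm high (z), 0.4 to 0.75 kg. Brass contact plates on its +x end and +y long side, low down. Two hose barbs, 18 mm high, on top, 26 mm towards -x. Grip it across its 52 mm width with the fingertips above the jig's 24 mm stops: at this point or higher.
- cell: The same cell, origin at the centre of its underside, same axes as cell_mid. It stands upright in the tray. The brass plates are centred 13 mm above the base.
- cell_end (a point): Centre of the brass plate on the cell's +x end: 42 mm from the middle, 13 mm above the base.
- seat (a point): Where cell_mid lies, with the same axes, when the cell is fully home in the jig's corner: 45 mm above the upper face of the jig's plate, 42 mm from the face of the end stop (towards +x), 26 mm from the face of the side stop (towards +y). The other two sides are open. The jig is fixed to the bench, turned by up to 0.4 rad.
- jig: The jig's aluminium base plate, 180 mm (x) by 150 mm (y) by 12 mm, origin at the centre of its underside; plate, stops and probes are polished and slippery (friction about 0.2). The seat lies at x = +15 mm, y = +12 mm from the origin.
- stop_end: Short rigid steel stop on the jig, the +x side of the corner: face across x, 60 mm long, 24 mm high above the plate; frame as the jig's. A push of 15 to 20 N towards each stop seats the cell and suits it.
- stop_side: Long rigid steel stop on the jig, the +y side of the corner: face across y, 90 mm long, 24 mm high above the plate; frame as the jig's. A push of 15 to 20 N towards each stop seats the cell and suits it.
- probe_end (a joint): Travel in m of the brass spring probe (8 mm across, 13 mm above the plate) that stands out 5 mm from the face of the end stop: 0 = fully out, 0.005 = pushed in level with the stop's face; its spring pushes back with 2 N at first, 3.5 N when level.
- probe_side (a joint): The same for the spring probe in the side stop, which is pushed in towards +y.
- tray: Grey parts tray fixed to the bench, 240 mm (x) by 190 mm (y), rim 18 mm high, floor 4 mm thick; origin at the centre of its underside. The cell stands in it on its +x half; jig and tray may stand on either side of the bench.
- end_plate: Bystander in the tray: flat white plate 50 x 50 x 8 mm with a hole; origin at its underside.
- union: Bystander in the tray: small white tube fitting 40 mm long, 18 mm high; origin at its underside.
- beaker_rim (a point): Bystander: centre of the mouth of a glass beaker 70 mm across, 85 mm high, far side of the bench.
- bottle: Bystander: white bottle 60 mm across, 130 mm high, far side of the bench; origin at its underside.
- pump_head: Bystander: low grey block 60 x 50 x 40 mm with a round steel cap, far side of the bench; origin at its underside.
- driver_grip (a point): Bystander: handle of a screwdriver lying on the bench at the left.
- dish: Bystander: steel dish 90 mm across, 30 mm high, on the bench at the right; origin at its underside.
Not all that is in view belongs to the job. Leave any purple, red or turquoise look-alike of the cell alone.

How it is judged:
By the outcome, as a careful person would: the job done as asked, in the order asked, and still so for the second after the job is handed in, while the arm keeps its last pose, push and grip.
It also fails if it takes over 51 s, if anything falls off the work surface, if the arm or the gripper's body presses on something with over 40 N, if the wrist force passes 120 N, or if a joint passes its speed limit or range.

## Working session

There is one attempt and no reset: what is moved stays moved. The work goes in short steps, Python scripts to look and compute and a shell command to move; the robot and the scene stay as the last step left them, time stands still between calls to the robot, and variables do not carry over. Pictures are saved under pics/ and viewed, and the job is handed in when it is done.

```bash
mkdir -p pics; ls
python3 - <<'E'
from plant import manip
import cv2,pickle
s=manip.observe()
for k,v in s.items(): print(k,v)
for n in("side","top","wrist"):
    f=manip.grab_frame(n); pickle.dump(f,open(f"pics/{n}0.pkl","wb"))
    cv2.imwrite(f"pics/{n}0.png",f["color"][:,:,::-1]); print(n,f["fx"],f["cx"],f["cy"],f["R"],f["t"])
E
```

```text
pics
time 0.0
joint_positions [-1.31818738  0.33389611  0.03985678  1.4662803  -0.01338684  1.34329759
 -0.05853071]
qd [-1.15646263e-03  7.46214392e-05 -4.76258608e-04  6.00662611e-04
  4.31292669e-04 -2.38988032e-03 -4.79774409e-04]
tau [ 2.75736954e-05 -6.56347275e+01  1.33542985e+00 -4.03807783e+01
 -5.97606227e-02  4.43983823e-02  1.37122765e-04]
tool_pos [0.2238296  0.60967396 0.18236424]
eef_rot [ 2.57510193e+00  1.79779179e+00 -1.97013737e-03]
ft_force [-0.42711234 -0.33965712  0.41271931]
ft_torque [-0.00052683 -0.01086022  0.00012799]
gripper_width 0.08666813017572068
side 508.1797744260051 316.5201686782414 235.1931829146443 [[-0.96690405 -0.25513693 -0.00130586]
 [-0.15461324  0.59000089 -0.79246053]
 [ 0.2029564  -0.7660314  -0.6099218 ]] [0.54665697 0.15824296 1.24176257]
top 563.4759410322126 310.86533891849825 232.974718929109 [[-0.01361406 -0.99987364 -0.00820695]
 [-0.99711531  0.01418852 -0.07456364]
 [ 0.07467066  0.00716816 -0.99718249]] [0.00206856 0.57221029 1.76597329]
wrist 338.68752969308065 317.5402302532164 238.1490054069258 [[ 0.34466828  0.93872283 -0.00179495]
 [ 0.90403858 -0.33141717  0.26995721]
 [ 0.25282012 -0.09466839 -0.96287065]] [-0.64900051 -0.03413271  0.38983914]
```

View pics/top0.png

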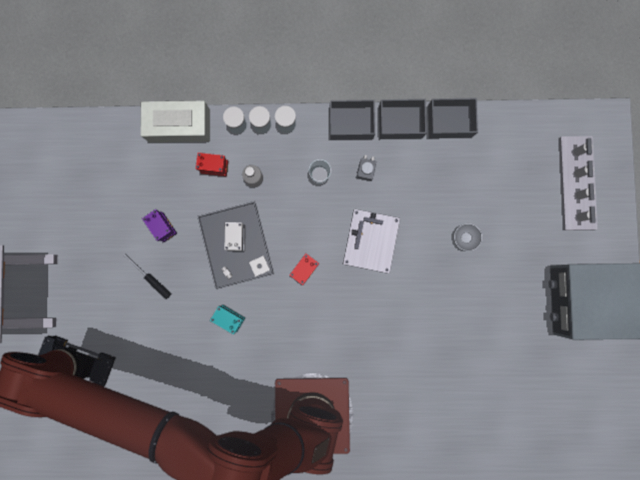

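View pics/side0.png

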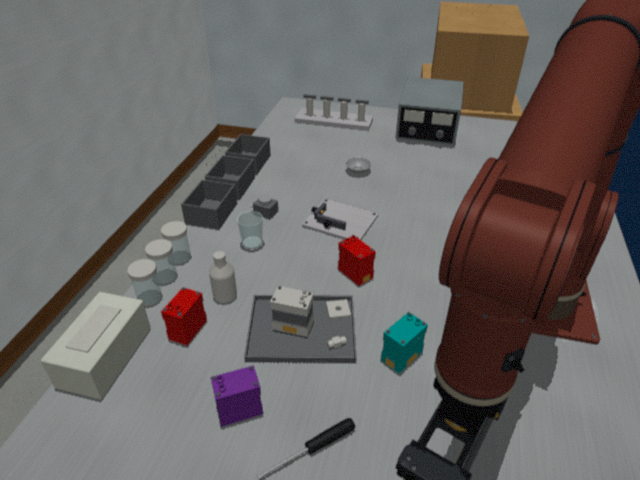

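View pics/wrist0.png

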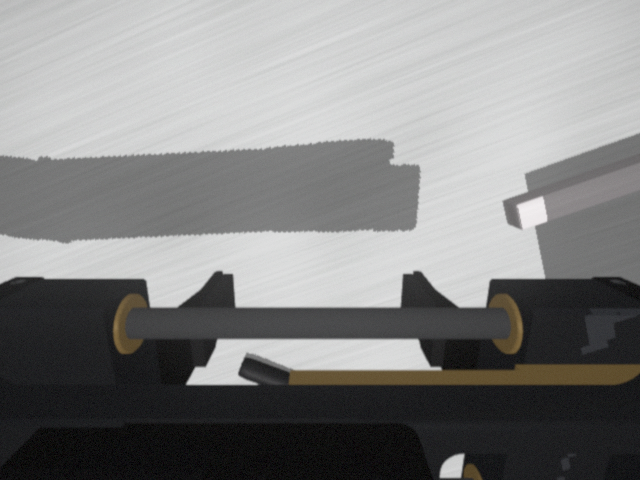

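Run:
```python
import cv2
a=cv2.imread("pics/top0.png")
c=cv2.resize(a[195:295,190:290],(400,400),interpolation=cv2.INTER_CUBIC)
d=cv2.resize(a[195:295,325:425],(400,400),interpolation=cv2.INTER_CUBIC)
cv2.imwrite("pics/topzoom.png",cv2.hconcat([c,d]))
a=cv2.imread("pics/side0.png")
c=cv2.resize(a[270:370,240:365],(400,320),interpolation=cv2.INTER_CUBIC)
d=cv2.resize(a[190:250,295:385],(400,267),interpolation=cv2.INTER_CUBIC)
d=cv2.copyMakeBorder(d,0,53,0,0,cv2.BORDER_CONSTANT)
cv2.imwrite("pics/sidezoom.png",cv2.hconcat([c,d]))
```

```text
(no output)
```

View pics/topzoom.png

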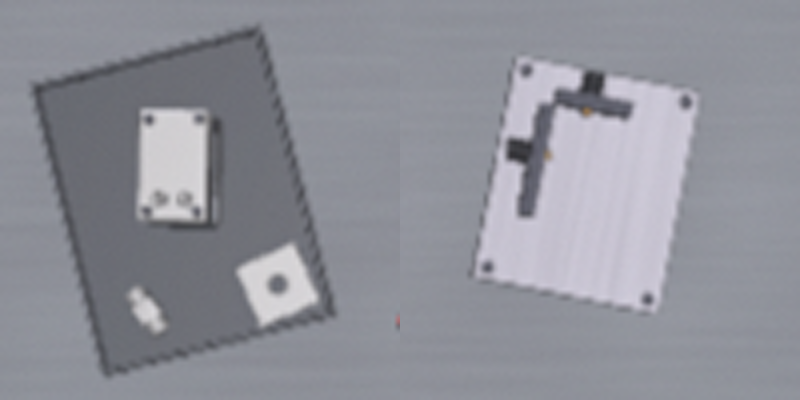

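View pics/sidezoom.png

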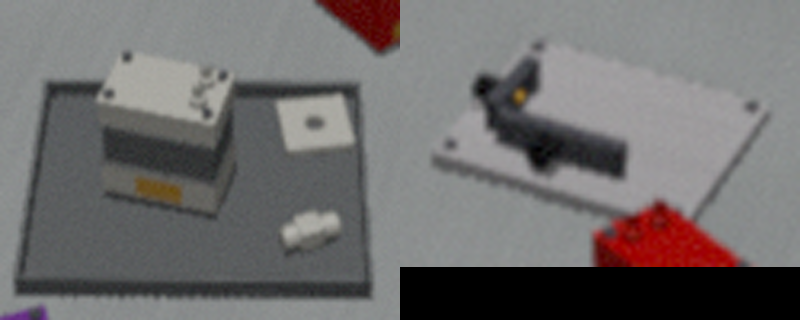

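```bash
cat > h.py <<'E'
import numpy as np,cv2,pickle
def load(n): return pickle.load(open(f"pics/{n}.pkl","rb"))
def ray(f,uv,z):
    uv=np.atleast_2d(np.array(uv,float)); R=np.array(f["R"]);t=np.array(f["t"])
    d=np.c_[(uv[:,0]-f["cx"])/f["fx"],(uv[:,1]-f["cy"])/f["fy"],np.ones(len(uv))]@R
    C=-R.T@t
    return C+d*((z-C[2])/d[:,2])[:,None]
def proj(f,X):
    X=np.atleast_2d(X)@np.array(f["R"]).T+np.array(f["t"])
    return np.c_[f["fx"]*X[:,0]/X[:,2]+f["cx"],f["fy"]*X[:,1]/X[:,2]+f["cy"]]
def blobs(mask,amin=30):
    c,_=cv2.findContours(mask.astype(np.uint8),cv2.RETR_EXTERNAL,cv2.CHAIN_APPROX_NONE)
    return [x for x in c if cv2.contourArea(x)>amin]
E
python3 - <<'E'
from h import *
f=load("top0");im=f["color"].astype(int)
g=im.mean(2)
def show(name,mask,z,box):
    m=np.zeros_like(mask);x0,y0,x1,y1=box;m[y0:y1,x0:x1]=mask[y0:y1,x0:x1]
    for c in blobs(m):
        P=ray(f,c[:,0,:],z)
        r=cv2.minAreaRect((P[:,:2]*1000).astype(np.float32))
        print(name,cv2.contourArea(c),np.round(cv2.minAreaRect(c)[0],1),"ctr mm",np.round(r[0],1),"size",np.round(r[1],1),"ang",round(r[2],2))
print(im[230,233],im[235,215],im[250,380],im[200,300])
show("white tray",g>190,0.094,(200,205,275,285))
show("jig",(g>185),0.012,(335,200,410,280))
show("traydark",(g<125),0.018,(190,195,280,295))
dk=(g<120)
show("stops",dk,0.036,(345,208,390,255))
C=-np.array(f["R"]).T@np.array(f["t"]);print(C)
E
```

```text
[209 206 208] [107 108 115] [197 194 207] [144 146 155]
white tray 193.5 [259.  265.7] ctr mm [469.5 152.1] size [44.7 44.5] ang 22.74
white tray 270.5 [232.5 235.5] ctr mm [562.5 232. ] size [45.8 76.3] ang 89.2
jig 1774.5 [371.4 240.8] ctr mm [ 545.6 -198.3] size [144.5 174.6] ang 77.66
jig 121.0 [357.6 218.3] ctr mm [ 617.9 -155.6] size [39.5 74.5] ang 46.42
traydark 4434.0 [235.3 245. ] ctr mm [538.1 234.9] size [241.7 193.8] ang 14.02
stops 182.0 [364.  229.5] ctr mm [ 579.8 -173.3] size [ 51.1 122.9] ang 44.08
[ 0.43872142 -0.0187093   1.8036807 ]
```

Run:
```python
from h import *
from plant import manip
from scipy.spatial.transform import Rotation as Ro
s=manip.observe();M=Ro.from_rotvec(s["eef_rot"]).as_matrix();print(np.round(M,3))
print("toolx yaw deg",np.degrees(np.arctan2(M[1,0],M[0,0])))
f=load("top0");g=f["color"].astype(int).mean(2)
for n,b,th,z in(("cell",(215,212,250,262),160,.094),("jig",(335,200,410,280),172,.012)):
    m=np.zeros(g.shape,bool);x0,y0,x1,y1=b;m[y0:y1,x0:x1]=g[y0:y1,x0:x1]>th
    c=max(blobs(m),key=cv2.contourArea);h=cv2.convexHull(c)[:,0]
    P=(ray(f,h,z)[:,:2]*1000).astype(np.float32);r=cv2.minAreaRect(P);print(n,r, "area",cv2.contourArea(c))
    print(np.round(cv2.boxPoints(r),1).tolist())
```

```text
[[ 0.345  0.939 -0.   ]
 [ 0.939 -0.345 -0.001]
 [-0.001  0.    -1.   ]]
toolx yaw deg 69.84553580194795
cell ((562.4183959960938, 231.62008666992188), (50.550514221191406, 83.1606216430664), 87.27549743652344) area 382.5
[[519.7000122070312, 208.3000030517578], [602.7999877929688, 204.39999389648438], [605.2000122070312, 254.89999389648438], [522.0999755859375, 258.79998779296875]]
jig ((546.0692749023438, -197.43112182617188), (147.8065643310547, 179.00320434570312), 77.77053833007812) area 1868.5
[[442.8999938964844, -250.6999969482422], [617.9000244140625, -288.6000061035156], [649.2000122070312, -144.1999969482422], [474.29998779296875, -106.19999694824219]]
```

```bash
python3 -m handwheel '{"dp":[[0,0,40],[25,-30,60],[60,-68,60],[95,-106,60],[130,-144,60],[165,-182,60],[200,-220,60],[235,-258,60],[270,-296,60],[305,-337,60],[330,-367,60],[338,-378,60]],"rot":[[0,0,0],[0,0,0.04],[0,0,0.08],[0,0,0.12],[0,0,0.16],[0,0,0.2],[0,0,0.24],[0,0,0.27],[0,0,0.3],[0,0,0.31],[0,0,0.31],[0,0,0.31]],"hand":[0,0,0,0,0,0,0,0,0,0,0,0]}'
python3 -m handwheel '{"dp":[[0,0,0],[0,0,0],[0,0,0]],"rot":[[0,0,0],[0,0,0],[0,0,0]],"hand":[0,0,0]}'
python3 - <<'E'
from plant import manip
import cv2,pickle
for n in("wrist","top"):
    f=manip.grab_frame(n); pickle.dump(f,open(f"pics/{n}1.pkl","wb"))
    cv2.imwrite(f"pics/{n}1.png",f["color"][:,:,::-1])
E
```

```text
time: 1.35
tool_pos: [0.565, 0.2261, 0.2431]
eef_rot: [2.273, 2.165, -0.001]
ft_force: [0.1, 0.0, 0.7]
gripper_width: 0.0871
time: 1.65
tool_pos: [0.561, 0.2339, 0.243]
eef_rot: [-2.264, -2.177, 0.0]
ft_force: [-0.2, 0.4, 0.1]
gripper_width: 0.0876
```

View pics/wrist1.png

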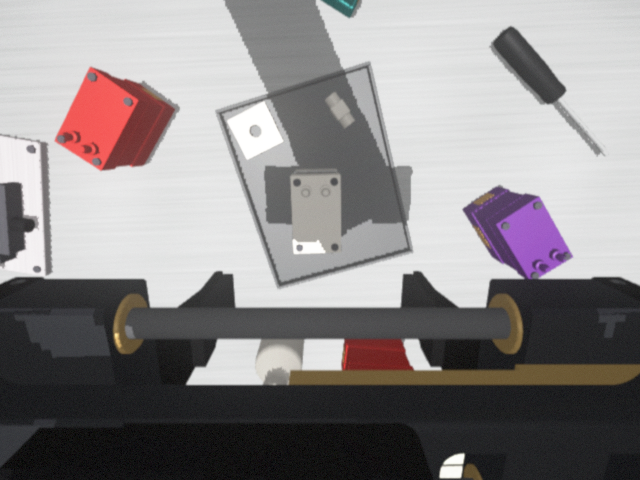

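Run:
```python
from h import *
f=load("wrist1")
a=f["color"][155:270,270:365,::-1]
cv2.imwrite("pics/wz1.png",cv2.resize(a,None,fx=5,fy=5,interpolation=cv2.INTER_CUBIC))
```

```text
(no output)
```

View pics/wz1.png

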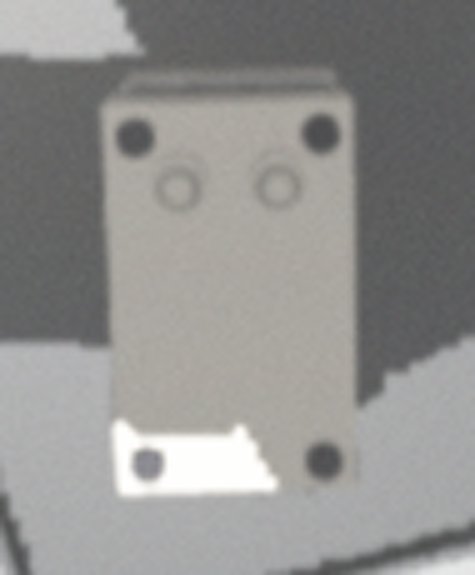

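Run:
```python
from h import *
from plant import manip
from scipy.spatial.transform import Rotation as Ro
f=load("wrist1")
for q in([(135,137),(320,133),(147,464),(324,461)],[(103,100),(354,97),(118,495),(356,490)]):
    P=ray(f,np.array(q)/5+[270,155]-0.4,.094)[:,:2]*1000
    a=(P[2]+P[3]-P[0]-P[1])/2;b=(P[1]+P[3]-P[0]-P[2])/2
    print(P.mean(0),np.linalg.norm(a),np.degrees(np.arctan2(a[1],a[0])),np.linalg.norm(b),np.degrees(np.arctan2(b[1],b[0])))
s=manip.observe();M=Ro.from_rotvec(s["eef_rot"]).as_matrix();print(s["tool_pos"],np.degrees(np.arctan2(M[1,0],M[0,0])))
print(-np.array(f["R"]).T@f["t"])
```

```text
[561.32872601 231.49380041] 70.26618114968474 -0.9644590949283138 38.11284942023465 88.85822148036243
[561.05777107 231.77139227] 84.46700702144918 -1.1171872311659614 51.45647109015821 88.70835846582656
[0.56111921 0.23372247 0.24318025] 87.74908137599678
[0.48875214 0.23612145 0.44406124]
```

```bash
python3 -m handwheel '{"dp":[[0,-2,-30],[0,-2,-60],[0,-2,-90],[0,-2,-120],[0,-2,-145],[0,-2,-165],[0,-2,-180],[0,-2,-190],[0,-2,-195],[0,-2,-195],[0,-2,-195],[0,-2,-195]],"rot":[[0,0,0.02],[0,0,0.02],[0,0,0.02],[0,0,0.02],[0,0,0.02],[0,0,0.02],[0,0,0.02],[0,0,0.02],[0,0,0.02],[0,0,0.02],[0,0,0.02],[0,0,0.02]],"hand":[0,0,0,0,0,0,0,0,0,0,0,0]}' 40
python3 - <<'E'
from plant import manip
import cv2,pickle
for n in("wrist","side"):
    f=manip.grab_frame(n); pickle.dump(f,open(f"pics/{n}2.pkl","wb"))
    cv2.imwrite(f"pics/{n}2.png",f["color"][:,:,::-1])
E
```

```text
time: 2.95
tool_pos: [0.5626, 0.2304, 0.0492]
eef_rot: [2.245, 2.197, 0.002]
ft_force: [0.3, 0.1, -0.3]
gripper_width: 0.0871
```

View pics/wrist2.png

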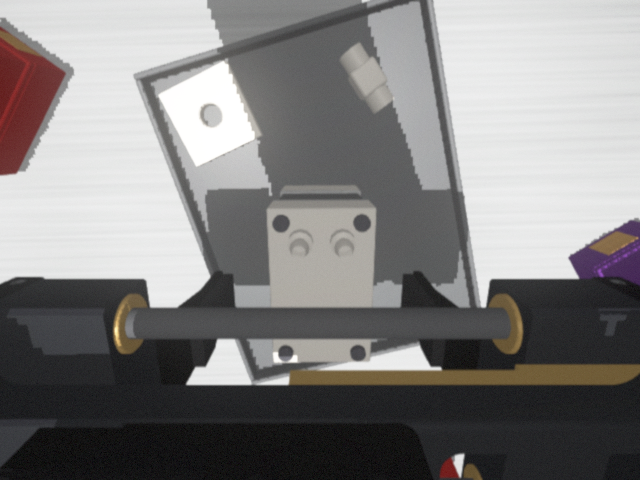

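View pics/side2.png

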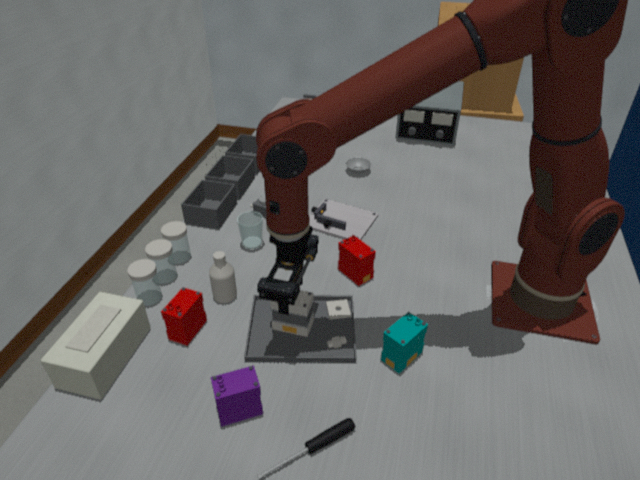

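The cell's top spans columns 267–376, centred between the fingers (mid column ~318), and the body is clear of the barbs. I'll close the gripper now.

```bash
python3 -m handwheel '{"dp":[[0,0,0],[0,0,0],[0,0,0],[0,0,0],[0,0,0],[0,0,0],[0,0,0],[0,0,0],[0,0,0],[0,0,0]],"rot":[[0,0,0],[0,0,0],[0,0,0],[0,0,0],[0,0,0],[0,0,0],[0,0,0],[0,0,0],[0,0,0],[0,0,0]],"hand":[1,1,1,1,1,1,1,1,1,1]}' 45
python3 -m handwheel '{"dp":[[0,0,5],[0,0,15],[0,0,25],[0,0,40],[0,0,40],[0,0,40]],"rot":[[0,0,0],[0,0,0],[0,0,0],[0,0,0],[0,0,0],[0,0,0]],"hand":[1,1,1,1,1,1]}'
python3 - <<'E'
from plant import manip
import cv2,pickle
for n in("wrist",):
    f=manip.grab_frame(n); pickle.dump(f,open(f"pics/{n}3.pkl","wb"))
    cv2.imwrite(f"pics/{n}3.png",f["color"][:,:,::-1])
E
```

```text
time: 4.05
tool_pos: [0.562, 0.2306, 0.0484]
eef_rot: [-2.245, -2.197, -0.001]
ft_force: [-0.9, 2.4, 1.3]
gripper_width: 0.0516
time: 4.65
tool_pos: [0.5623, 0.2303, 0.0889]
eef_rot: [2.245, 2.197, 0.002]
ft_force: [-0.7, -0.7, -5.9]
gripper_width: 0.0512
```

View pics/wrist3.png

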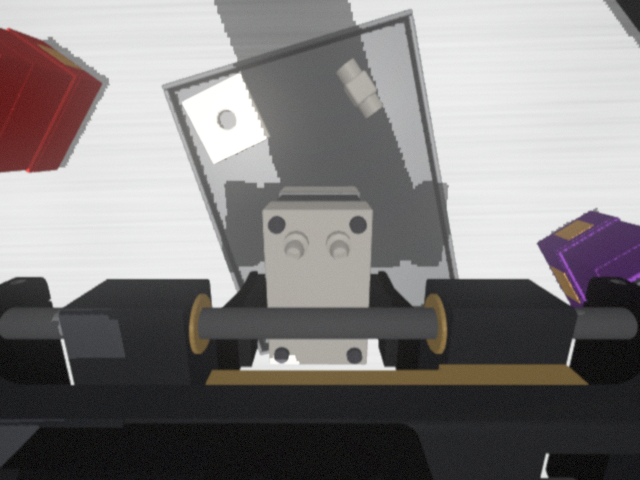

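```bash
python3 -m handwheel '{"dp":[[0,0,45],[0,0,90],[0,0,135],[0,-20,170],[20,-55,190],[40,-90,190],[60,-125,190],[80,-160,190],[100,-200,190],[115,-240,190],[125,-265,190],[128,-280,190]],"rot":[[0,0,0],[0,0,0],[0,0,-0.02],[0,0,-0.05],[0,0,-0.08],[0,0,-0.11],[0,0,-0.14],[0,0,-0.17],[0,0,-0.19],[0,0,-0.19],[0,0,-0.19],[0,0,-0.19]],"hand":[1,1,1,1,1,1,1,1,1,1,1,1]}'
python3 -m handwheel '{"dp":[[0,0,0],[0,0,0],[0,0,0]],"rot":[[0,0,0],[0,0,0],[0,0,0]],"hand":[1,1,1]}'
python3 - <<'E'
from plant import manip
import cv2,pickle
for n in("wrist","top"):
    f=manip.grab_frame(n); pickle.dump(f,open(f"pics/{n}4.pkl","wb"))
    cv2.imwrite(f"pics/{n}4.png",f["color"][:,:,::-1])
E
```

```text
time: 5.9
tool_pos: [0.69, -0.0534, 0.2768]
eef_rot: [2.447, 1.97, -0.004]
ft_force: [-0.2, 0.7, -6.6]
gripper_width: 0.0514
time: 6.2
tool_pos: [0.6898, -0.0474, 0.278]
eef_rot: [-2.44, -1.977, -0.001]
ft_force: [0.1, 1.3, -5.7]
gripper_width: 0.0511
```

View pics/wrist4.png

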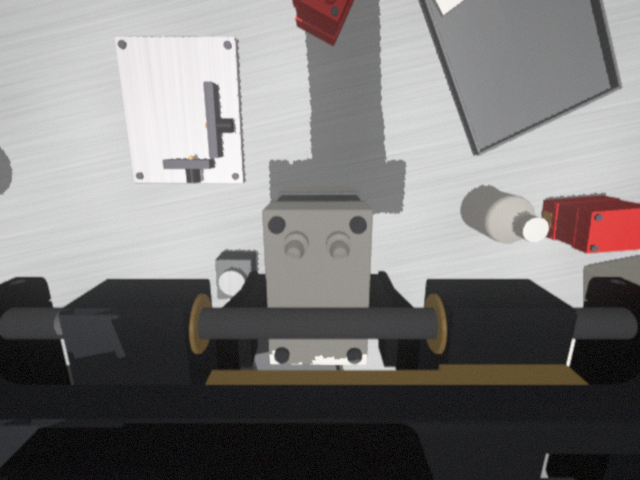

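Run:
```python
from h import *
f=load("wrist4")
a=f["color"][25:195,105:255,::-1]
cv2.imwrite("pics/wz4.png",cv2.resize(a,None,fx=3.5,fy=3.5,interpolation=cv2.INTER_CUBIC))
a=f["color"][70:190,155:245,::-1]
cv2.imwrite("pics/wz4b.png",cv2.resize(a,None,fx=5,fy=5,interpolation=cv2.INTER_CUBIC))
```

```text
(no output)
```

View pics/wz4.png

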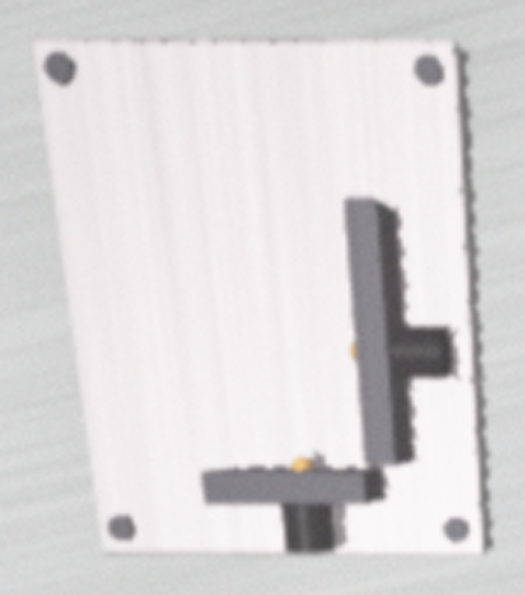

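View pics/wz4b.png

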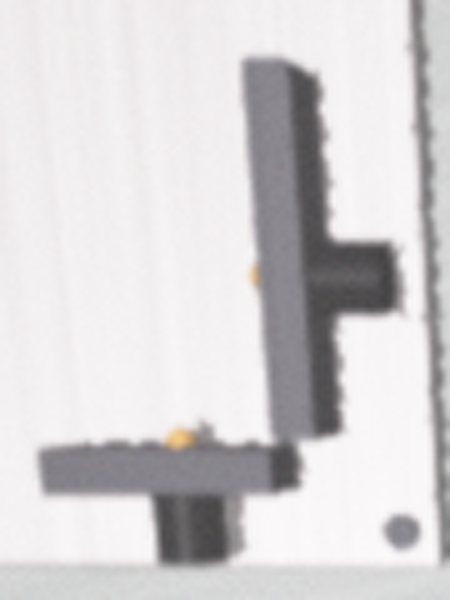

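Run:
```python
from h import *
f=load("wrist4")
def b(q,s,o,z): return ray(f,np.array(q,float)/s+o-0.4,z)[:,:2]*1000
def ang(d): return np.degrees(np.arctan2(d[1],d[0]))
for q in([(36,42),(455,42),(103,550),(483,550)],[(60,68),(429,69),(121,528),(456,529)]):
    P=b(q,3.5,[105,25],.012)
    a=(P[2]+P[3]-P[0]-P[1])/2;c=(P[1]+P[3]-P[0]-P[2])/2
    print("plate",P.mean(0).round(1),np.linalg.norm(a).round(1),ang(a).round(2),np.linalg.norm(c).round(1),ang(c).round(2)-90)
S=b([(243,60),(273,438)],5,[155,70],.036);E=b([(40,451),(270,446)],5,[155,70],.036)
print("side",S,np.linalg.norm(S[1]-S[0]),ang(S[1]-S[0]));print("end",E,np.linalg.norm(E[1]-E[0]),ang(E[1]-E[0])-90)
for y in(-12.2,-12.8,-13.4,-11.5):
    t=np.radians(y);ux=np.array([np.cos(t),np.sin(t)]);uy=np.array([-ux[1],ux[0]])
    seat=ux*(E.mean(0)@ux-42)+uy*(S.mean(0)@uy-26); print(y,"seat from stops",seat.round(1), "from top plate",(np.array([546.1,-197.4])+15*ux+12*uy).round(1))
print(-np.array(f["R"]).T@f["t"])
```

```text
plate [ 545.4 -196.9] 176.8 -12.48 147.7 -11.989999999999995
plate [ 545.2 -198. ] 160.1 -12.38 130.1 -12.14
side [[ 520.45525666 -152.29735572]
 [ 606.93412172 -171.07718702]] 88.49449794178724 -12.252169628999207
end [[ 597.68672005 -230.14423905]
 [ 608.68130216 -172.40456618]] 58.77712700247808 -10.780993434197796
-12.2 seat from stops [ 563.1 -188.1] from top plate [ 563.3 -188.8]
-12.8 seat from stops [ 563.1 -188.2] from top plate [ 563.4 -189. ]
-13.4 seat from stops [ 563.1 -188.3] from top plate [ 563.5 -189.2]
-11.5 seat from stops [ 563.  -188.1] from top plate [ 563.2 -188.6]
[ 0.61908145 -0.03298919  0.47906656]
```

Run:
```python
from plant import manip
import numpy as np
from scipy.spatial.transform import Rotation as Ro
s=manip.observe();M=Ro.from_rotvec(s["eef_rot"]).as_matrix();print(s["tool_pos"],np.degrees(np.arctan2(M[1,0],M[0,0])),M[:,2],s["time"],s["joint_positions"])
print(np.array([.5434,-.1996,.0664])-s["tool_pos"])
```

```text
[ 0.68991989 -0.0478786   0.27831978] 78.00328348023895 [ 4.73981955e-05  8.15194886e-04 -9.99999667e-01] 6.3 [-0.32707161  0.42261111  0.50024882  1.20820421 -0.19884514  1.5578681
  1.49943451]
[-0.14651989 -0.1517214  -0.21191978]
```

```bash
python3 -m handwheel '{"dp":[[-15,-15,0],[-40,-40,0],[-70,-72,0],[-100,-104,0],[-125,-130,0],[-142,-147,-20],[-147,-152,-60],[-147,-152,-105],[-147,-152,-150],[-147,-152,-180],[-147,-152,-192],[-147,-152,-192]],"rot":[[0,0,-0.005],[0,0,-0.005],[0,0,-0.005],[0,0,-0.005],[0,0,-0.005],[0,0,-0.005],[0,0,-0.005],[0,0,-0.005],[0,0,-0.005],[0,0,-0.005],[0,0,-0.005],[0,0,-0.005]],"hand":[1,1,1,1,1,1,1,1,1,1,1,1]}'
python3 -m handwheel '{"dp":[[0,0,0],[0,0,0],[0,0,0]],"rot":[[0,0,0],[0,0,0],[0,0,0]],"hand":[1,1,1]}'
python3 - <<'E'
from plant import manip
import cv2,pickle
for n in("wrist","side"):
    f=manip.grab_frame(n); pickle.dump(f,open(f"pics/{n}5.pkl","wb"))
    cv2.imwrite(f"pics/{n}5.png",f["color"][:,:,::-1])
E
```

```text
time: 7.5
tool_pos: [0.5424, -0.201, 0.0854]
eef_rot: [-2.447, -1.968, 0.002]
ft_force: [0.1, -0.1, -5.0]
gripper_width: 0.0512
time: 7.8
tool_pos: [0.5441, -0.2021, 0.0879]
eef_rot: [2.447, 1.967, 0.003]
ft_force: [-0.5, -0.1, -5.5]
gripper_width: 0.051
```

View pics/wrist5.png

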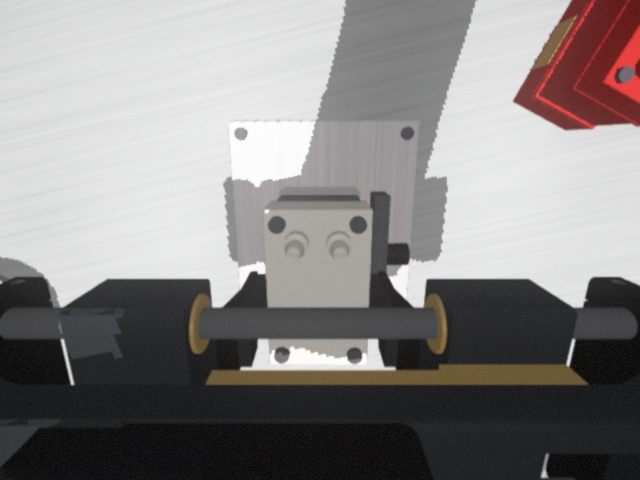

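View pics/side5.png

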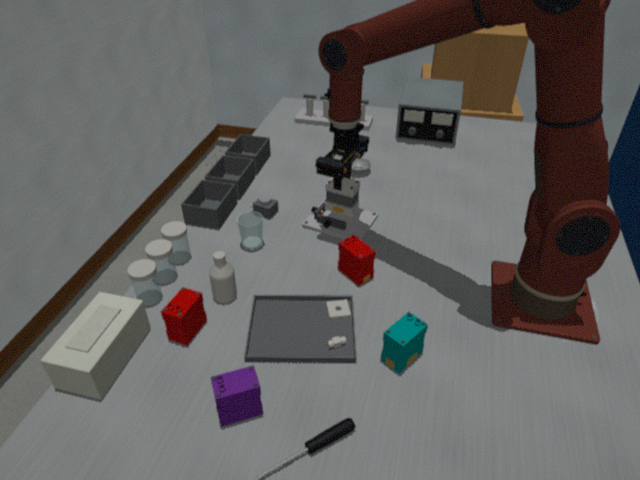

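```bash
python3 -m handwheel '{"dp":[[0,0,-12],[0,0,-22],[0,0,-27],[0,0,-27],[0,0,-28],[0,0,-28],[0,0,-29],[0,0,-29]],"rot":[[0,0,0],[0,0,0],[0,0,0],[0,0,0],[0,0,0],[0,0,0],[0,0,0],[0,0,0]],"hand":[1,1,1,1,1,1,1,1]}'
python3 -m handwheel '{"dp":[[0,0,-0.5],[0,0,-1],[0,0,-1]],"rot":[[0,0,0],[0,0,0],[0,0,0]],"hand":[1,1,1]}'
python3 -m handwheel '{"dp":[[0,0,-0.5],[0,0,-0.5],[0,0,-0.5]],"rot":[[0,0,0],[0,0,0],[0,0,0]],"hand":[1,1,1]}'
```

```text
time: 8.7
tool_pos: [0.5431, -0.2019, 0.0574]
eef_rot: [2.449, 1.968, 0.0]
ft_force: [0.3, 0.1, -5.6]
gripper_width: 0.051
time: 9.0
tool_pos: [0.5432, -0.2018, 0.0564]
eef_rot: [2.449, 1.968, 0.0]
ft_force: [-0.6, 0.4, -4.6]
gripper_width: 0.051
time: 9.3
tool_pos: [0.5433, -0.2018, 0.0563]
eef_rot: [2.448, 1.968, 0.001]
ft_force: [-2.4, 2.4, 4.6]
gripper_width: 0.0515
```

```bash
cat > st.py <<'E'
from plant import manip
import numpy as np
from scipy.spatial.transform import Rotation as Ro
s=manip.observe();M=Ro.from_rotvec(s["eef_rot"]).as_matrix();t=np.radians(-12.25)
ux=np.array([np.cos(t),np.sin(t)]);uy=np.array([-ux[1],ux[0]])
F=s["ft_force"];T=s["ft_torque"];d=(s["tool_pos"][:2]-np.array([.5632,-.1885]))*1000
print("t%.2f jigF x%.1f y%.1f z%.1f | T %s | tcp-seat x%.2f y%.2f z%.2f | yaw %.2f tilt %s w%.2f"%(s["time"],F[:2]@ux,F[:2]@uy,F[2],np.round([T[:2]@ux,T[:2]@uy,T[2]],2),d@ux,d@uy,s["tool_pos"][2]*1000,np.degrees(np.arctan2(M[1,0],M[0,0])),np.round(np.degrees(M[:2,2]),2),s["gripper_width"]*1000))
E
python3 st.py
python3 -m handwheel '{"dp":[[0.6,2.9,0],[1.3,5.9,0],[1.9,8.8,0],[2.1,9.8,0],[2.1,9.8,0]],"rot":[[0,0,0],[0,0,0],[0,0,0],[0,0,0],[0,0,0]],"hand":[1,1,1,1,1]}' ; python3 st.py
python3 -m handwheel '{"dp":[[2.9,-0.6,0],[5.9,-1.3,0],[8.8,-1.9,0],[9.8,-2.1,0],[9.8,-2.1,0]],"rot":[[0,0,0],[0,0,0],[0,0,0],[0,0,0],[0,0,0]],"hand":[1,1,1,1,1]}' ; python3 st.py
```

```text
t9.30 jigF x-2.9 y1.8 z4.6 | T [ 0.16  0.53 -0.05] | tcp-seat x-16.60 y-17.26 z56.28 | yaw 77.58 tilt [0.04 0.  ] w51.49
time: 9.8
tool_pos: [0.5457, -0.1922, 0.0562]
eef_rot: [2.448, 1.968, 0.001]
ft_force: [-0.3, -3.6, 5.0]
gripper_width: 0.0513
t9.80 jigF x0.5 y-3.6 z5.0 | T [-1.04 -0.03  0.01] | tcp-seat x-16.34 y-7.33 z56.22 | yaw 77.59 tilt [ 0.06 -0.04] w51.26
time: 10.3
tool_pos: [0.5549, -0.1934, 0.0563]
eef_rot: [-2.448, -1.968, -0.001]
ft_force: [-3.7, 0.9, 10.2]
gripper_width: 0.0514
t10.30 jigF x-3.8 y0.1 z10.2 | T [-0.37  0.97 -0.15] | tcp-seat x-7.05 y-6.51 z56.26 | yaw 77.59 tilt [-0.01  0.06] w51.43
```

```bash
python3 -m handwheel '{"dp":[[0.3,1.5,0],[0.6,2.9,0],[0.8,3.9,0],[0.8,3.9,0]],"rot":[[0,0,0],[0,0,0],[0,0,0],[0,0,0]],"hand":[1,1,1,1]}' >/dev/null; python3 st.py
python3 -m handwheel '{"dp":[[0.2,1,0],[0.3,1.5,0],[0.3,1.5,0]],"rot":[[0,0,0],[0,0,0],[0,0,0]],"hand":[1,1,1]}' >/dev/null; python3 st.py
python3 -m handwheel '{"dp":[[0.1,0.5,0],[0.2,1,0],[0.2,1,0]],"rot":[[0,0,0],[0,0,0],[0,0,0]],"hand":[1,1,1]}' >/dev/null; python3 st.py
```

```text
t10.70 jigF x-1.5 y-5.0 z5.3 | T [-1.89  0.29 -0.03] | tcp-seat x-6.78 y-4.53 z56.17 | yaw 77.54 tilt [ 0.01 -0.09] w51.52
t11.00 jigF x-0.1 y-6.3 z5.1 | T [-2.06  0.19 -0.04] | tcp-seat x-6.77 y-3.26 z56.11 | yaw 77.53 tilt [ 0.02 -0.11] w51.41
t11.30 jigF x-0.6 y-6.1 z5.0 | T [-2.14  0.16  0.03] | tcp-seat x-6.76 y-2.39 z56.13 | yaw 77.53 tilt [ 0.02 -0.12] w50.93
```

```bash
python3 -m handwheel '{"dp":[[0.1,0.5,0],[0.2,1,0],[0.3,1.5,0],[0.3,1.5,0]],"rot":[[0,0,0],[0,0,0],[0,0,0],[0,0,0]],"hand":[1,1,1,1]}' >/dev/null; python3 st.py
python3 -m handwheel '{"dp":[[0.1,0.5,0],[0.2,1,0],[0.2,1,0]],"rot":[[0,0,0],[0,0,0],[0,0,0]],"hand":[1,1,1]}' >/dev/null; python3 st.py
python3 -m handwheel '{"dp":[[0.1,0.5,0],[0.1,0.5,0],[0.1,0.5,0]],"rot":[[0,0,0],[0,0,0],[0,0,0]],"hand":[1,1,1]}' >/dev/null; python3 st.py
```

```text
t11.70 jigF x-0.0 y-6.9 z4.2 | T [-2.5   0.05 -0.  ] | tcp-seat x-6.75 y-1.34 z56.13 | yaw 77.51 tilt [ 0.02 -0.15] w51.16
t12.00 jigF x0.5 y-10.1 z4.2 | T [-3.08 -0.02 -0.02] | tcp-seat x-6.77 y-1.20 z56.09 | yaw 77.48 tilt [ 0.01 -0.21] w50.92
t12.30 jigF x0.5 y-10.5 z3.5 | T [-3.39 -0.06 -0.  ] | tcp-seat x-6.80 y-1.14 z56.06 | yaw 77.46 tilt [ 0.01 -0.23] w51.33
```

```bash
python3 -m handwheel '{"dp":[[0.8,-0.2,0],[1.5,-0.3,0],[2.4,-0.5,0],[2.9,-0.6,0],[2.9,-0.6,0]],"rot":[[0,0,0],[0,0,0],[0,0,0],[0,0,0],[0,0,0]],"hand":[1,1,1,1,1]}' >/dev/null; python3 st.py
python3 -m handwheel '{"dp":[[0.5,-0.1,0],[1,-0.2,0],[1.5,-0.3,0],[2,-0.4,0],[2,-0.4,0]],"rot":[[0,0,0],[0,0,0],[0,0,0],[0,0,0],[0,0,0]],"hand":[1,1,1,1,1]}' >/dev/null; python3 st.py
python3 -m handwheel '{"dp":[[0.5,-0.1,0],[1,-0.2,0],[1,-0.2,0]],"rot":[[0,0,0],[0,0,0],[0,0,0]],"hand":[1,1,1]}' >/dev/null; python3 st.py
```

```text
t12.80 jigF x-8.5 y-9.4 z12.5 | T [-3.33  1.87  0.01] | tcp-seat x-5.47 y-1.11 z56.20 | yaw 77.45 tilt [-0.16 -0.16] w50.87
t13.30 jigF x-9.3 y-10.3 z14.8 | T [-3.29  2.25  0.01] | tcp-seat x-3.66 y-1.09 z56.30 | yaw 77.45 tilt [-0.18 -0.15] w51.37
t13.60 jigF x-10.7 y-9.6 z15.2 | T [-3.31  2.59  0.08] | tcp-seat x-2.84 y-1.12 z56.43 | yaw 77.44 tilt [-0.2  -0.14] w51.19
```

```bash
python3 -m handwheel '{"dp":[[0,0,0.3],[0.5,-0.1,0.3],[1,-0.2,0.3],[1,-0.2,0.3]],"rot":[[0,0,0],[0,0,0],[0,0,0],[0,0,0]],"hand":[1,1,1,1]}' >/dev/null; python3 st.py
python3 -m handwheel '{"dp":[[0.5,-0.1,0],[1,-0.2,0],[1,-0.2,0]],"rot":[[0,0,0],[0,0,0],[0,0,0]],"hand":[1,1,1]}' >/dev/null; python3 st.py
python3 -m handwheel '{"dp":[[0.5,-0.1,0],[1,-0.2,0],[1,-0.2,0]],"rot":[[0,0,0],[0,0,0],[0,0,0]],"hand":[1,1,1]}' >/dev/null; python3 st.py
```

```text
t14.00 jigF x-10.5 y-9.7 z14.6 | T [-3.34  2.53  0.07] | tcp-seat x-1.97 y-1.10 z56.54 | yaw 77.45 tilt [-0.22 -0.14] w51.17
t14.30 jigF x-11.1 y-9.3 z15.3 | T [-3.29  2.6   0.06] | tcp-seat x-0.96 y-1.12 z56.61 | yaw 77.44 tilt [-0.22 -0.14] w50.94
t14.60 jigF x-11.4 y-9.2 z16.4 | T [-3.31  2.72  0.03] | tcp-seat x0.04 y-1.13 z56.67 | yaw 77.44 tilt [-0.22 -0.14] w51.40
```

Run:
```python
from plant import manip
import cv2,pickle
for n in("wrist","side"):
    f=manip.grab_frame(n); pickle.dump(f,open(f"pics/{n}6.pkl","wb"))
    cv2.imwrite(f"pics/{n}6.png",f["color"][:,:,::-1])
a=cv2.imread("pics/wrist6.png")[180:375,240:420];b=cv2.imread("pics/wrist5.png")[180:375,240:420]
cv2.imwrite("pics/cmp6.png",cv2.resize(cv2.hconcat([b,a]),None,fx=2.2,fy=2.2,interpolation=cv2.INTER_CUBIC))
c=cv2.imread("pics/side6.png")[165:250,295:395]
cv2.imwrite("pics/sz6.png",cv2.resize(c,None,fx=6,fy=6,interpolation=cv2.INTER_CUBIC))
```

```text
(no output)
```

View pics/cmp6.png

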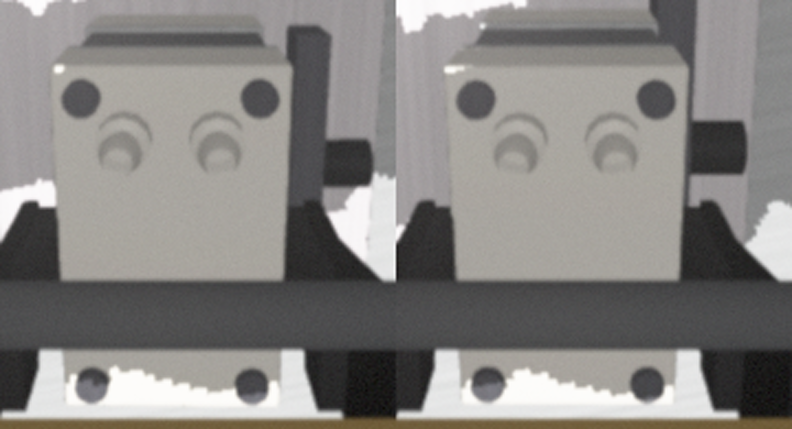

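View pics/sz6.png

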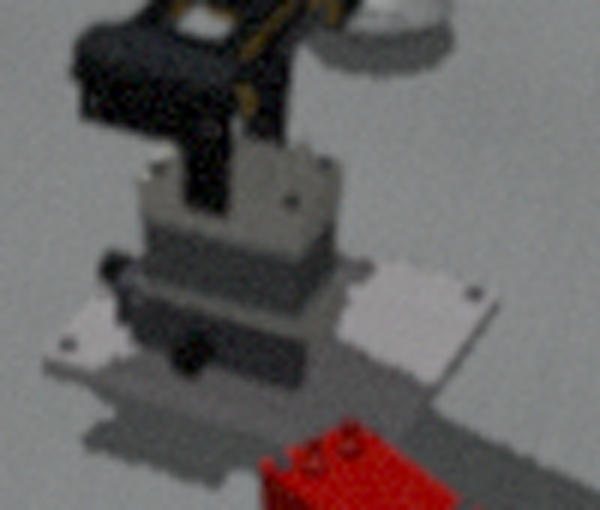

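Run:
```python
from h import *
for n in("wrist3","wrist4","wrist5","wrist6"):
    g=load(n)["color"].astype(float).mean(2)[178:216,290:335].mean(1)
    print(n,np.round(g).astype(int).tolist())
f=load("wrist5")
from scipy.spatial.transform import Rotation as Ro
# cell frame in wrist5: base centre
t=np.radians(-12.4);ux=np.array([np.cos(t),np.sin(t),0])
tcp=np.array([.5438,-.2018,.0872]);g=tcp+[0,0,.019];uy=np.array([-ux[1],ux[0],0])
for th in(0,-.01,-.02,-.03):
    R=Ro.from_rotvec(-th*uy).as_matrix()
    P=[]
    for h in(0,.026,.09):
        X=tcp-[0,0,.0444]-ux*.001-ux*.042+np.array([0,0,h]); P.append(g+R@(X-g))
    print(th,np.round(proj(f,np.array(P)),1).tolist())
```

```text
wrist3 [97, 97, 97, 96, 96, 96, 96, 99, 114, 130, 134, 134, 132, 129, 131, 133, 119, 90, 78, 78, 78, 81, 92, 113, 128, 133, 134, 134, 135, 135, 137, 148, 163, 169, 171, 171, 171, 171]
wrist4 [123, 123, 123, 123, 123, 123, 123, 123, 121, 118, 118, 118, 117, 115, 114, 117, 107, 85, 73, 72, 71, 73, 80, 96, 111, 117, 117, 118, 118, 117, 120, 128, 140, 146, 148, 149, 148, 148]
wrist5 [160, 160, 159, 160, 160, 160, 159, 158, 150, 139, 136, 136, 133, 130, 132, 135, 122, 97, 86, 86, 86, 88, 98, 116, 130, 133, 134, 134, 134, 134, 136, 146, 159, 165, 167, 167, 167, 167]
wrist6 [177, 178, 178, 175, 170, 160, 149, 141, 139, 139, 137, 133, 132, 136, 128, 106, 92, 88, 88, 88, 89, 93, 107, 125, 133, 135, 136, 136, 136, 136, 138, 144, 156, 164, 167, 167, 167, 167]
0 [[318.4, 184.8], [318.5, 189.6], [318.8, 208.1]]
-0.01 [[318.4, 184.0], [318.5, 189.2], [318.8, 208.8]]
-0.02 [[318.4, 183.2], [318.5, 188.7], [318.8, 209.6]]
-0.03 [[318.4, 182.4], [318.5, 188.2], [318.8, 210.3]]
```

```bash
python3 -m handwheel '{"dp":[[0,0,0],[0,0,0],[0,0,0],[0,0,0]],"rot":[[-0.001,-0.005,0],[-0.002,-0.01,0],[-0.003,-0.015,0],[-0.003,-0.015,0]],"hand":[1,1,1,1]}' 60 >/dev/null; python3 st.py
python3 - <<'E'
from plant import manip
from h import *
for n in("wrist",):
    f=manip.grab_frame(n); pickle.dump(f,open(f"pics/{n}7.pkl","wb"))
    g=load(n+"7")["color"].astype(float).mean(2)[178:216,290:335].mean(1)
    print(n,np.round(g).astype(int).tolist())
E
```

```text
t15.10 jigF x-9.5 y-10.1 z10.9 | T [-3.34  2.19 -0.01] | tcp-seat x0.11 y-1.14 z56.29 | yaw 77.44 tilt [ 0.66 -0.32] w51.03
wrist [168, 165, 161, 159, 158, 153, 143, 139, 138, 138, 136, 133, 133, 135, 122, 98, 87, 87, 87, 87, 88, 93, 108, 125, 133, 135, 135, 136, 135, 136, 137, 143, 153, 162, 166, 166, 167, 167]
```

```bash
python3 -m handwheel '{"dp":[[0,0,-0.3],[0,0,-0.5],[0,0,-0.5]],"rot":[[0.002,-0.003,0],[0.004,-0.006,0],[0.004,-0.006,0]],"hand":[1,1,1]}' >/dev/null; python3 st.py
python3 -m handwheel '{"dp":[[0.5,-0.1,-0.2],[1,-0.2,-0.4],[1,-0.2,-0.4]],"rot":[[0,0,0],[0,0,0],[0,0,0]],"hand":[1,1,1]}' >/dev/null; python3 st.py
python3 -m handwheel '{"dp":[[0.5,-0.1,0],[1,-0.2,0],[1,-0.2,0]],"rot":[[0,0,0],[0,0,0],[0,0,0]],"hand":[1,1,1]}' >/dev/null; python3 st.py
```

```text
t15.45 jigF x-10.7 y-9.1 z16.3 | T [-3.53  2.8  -0.06] | tcp-seat x0.08 y-1.25 z56.18 | yaw 77.43 tilt [ 1.   -0.08] w50.66
t15.75 jigF x-14.5 y-9.3 z21.4 | T [-3.42  3.25 -0.01] | tcp-seat x1.14 y-1.21 z56.26 | yaw 77.44 tilt [ 1.   -0.08] w51.25
t16.05 jigF x-15.2 y-9.0 z22.9 | T [-3.44  3.74 -0.04] | tcp-seat x1.78 y-1.18 z56.27 | yaw 77.44 tilt [ 0.96 -0.06] w51.03
```

```bash
python3 -m handwheel '{"dp":[[0.5,-0.1,0],[1,-0.2,0],[1,-0.2,0]],"rot":[[0,0,0],[0,0,0],[0,0,0]],"hand":[1,1,1]}' >/dev/null; python3 st.py
python3 - <<'E'
from plant import manip
from h import *
for n in("wrist","side"):
    f=manip.grab_frame(n); pickle.dump(f,open(f"pics/{n}8.pkl","wb"))
    cv2.imwrite(f"pics/{n}8.png",f["color"][:,:,::-1])
g=load("wrist8")["color"].astype(float).mean(2)[178:216,290:335].mean(1)
print(np.round(g).astype(int).tolist())
a=cv2.imread("pics/wrist8.png")[170:375,240:440]
c=cv2.imread("pics/side8.png")[165:250,295:395]
cv2.imwrite("pics/sz8.png",cv2.hconcat([cv2.resize(c,(400,410),interpolation=cv2.INTER_CUBIC),cv2.resize(a,(400,410),interpolation=cv2.INTER_CUBIC)]))
E
```

```text
t16.35 jigF x-19.6 y-8.0 z27.6 | T [-3.38  4.76 -0.01] | tcp-seat x1.84 y-1.17 z56.29 | yaw 77.43 tilt [ 0.86 -0.02] w50.99
[161, 159, 159, 158, 156, 148, 140, 138, 137, 137, 134, 133, 136, 131, 114, 93, 87, 86, 86, 86, 87, 96, 113, 128, 133, 135, 135, 135, 136, 135, 137, 143, 154, 163, 166, 166, 166, 166]
```

View pics/sz8.png

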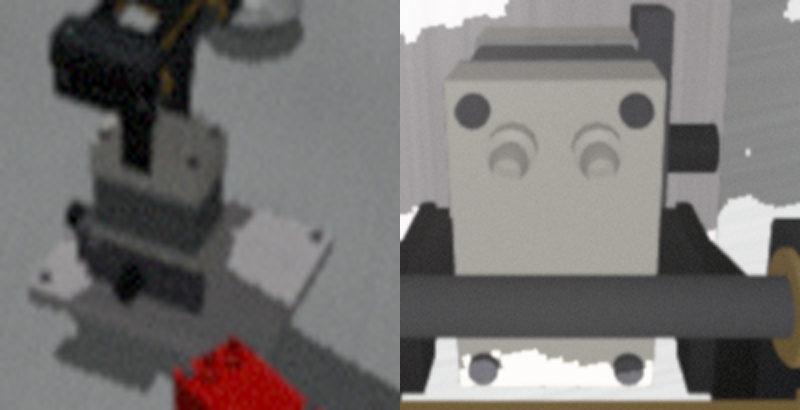

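```bash
python3 -m handwheel '{"dp":[[0,0,0],[0,0,0],[0,0,0]],"rot":[[-0.001,-0.004,0],[-0.0017,-0.008,0],[-0.0017,-0.008,0]],"hand":[1,1,1]}' >/dev/null; python3 st.py
python3 -m handwheel '{"dp":[[0.1,0.5,0],[0.2,1,0],[0.2,1,0]],"rot":[[0,0,0],[0,0,0],[0,0,0]],"hand":[1,1,1]}' >/dev/null; python3 st.py
python3 - <<'E'
from plant import manip
from h import *
f=manip.grab_frame("wrist"); pickle.dump(f,open("pics/wrist9.pkl","wb"))
def cross(g,v,lo,hi):
    for i in range(lo,hi):
        if (g[i]-v)*(g[i+1]-v)<=0: return i+(v-g[i])/(g[i+1]-g[i])
for n in("wrist4","wrist5","wrist6","wrist7","wrist8","wrist9"):
    g=load(n)["color"].astype(float).mean(2)[:,290:335].mean(1)
    def half(a,b): 
        lo,hi=g[a-1:a+2].mean(),g[b-1:b+2].mean(); return cross(g,(lo+hi)/2,a,b)
    m=half(191,197);l=half(198,203);t=half(206,213);print(n,m,l,t)
E
```

```text
t16.75 jigF x-18.0 y-8.7 z26.7 | T [-3.41  4.41 -0.01] | tcp-seat x2.16 y-1.20 z56.29 | yaw 77.43 tilt [ 1.37 -0.13] w51.21
t17.05 jigF x-17.5 y-11.4 z26.1 | T [-3.94  4.37 -0.01] | tcp-seat x2.19 y-1.11 z56.29 | yaw 77.40 tilt [ 1.36 -0.2 ] w50.95
wrist4 194.5954872833671 200.84154011351436 209.40419783873648
wrist5 194.51200884333232 200.67134986225895 209.36015219005196
wrist6 192.81710405156537 200.30459048416353 209.61173767752715
wrist7 192.56026075351608 200.2241144414169 209.78269005847955
wrist8 192.35085276714236 199.96619635508523 209.71245421245422
wrist9 191.78309409888357 199.82260520487264 210.00301854247522
```

Run:
```python
from h import *
def cross(g,v,lo,hi):
    for i in range(lo,hi):
        if (g[i]-v)*(g[i+1]-v)<=0: return i+(v-g[i])/(g[i+1]-g[i])
for n in("wrist2","wrist3","wrist5","wrist6","wrist9"):
    f=load(n);R=np.array(f["R"])
    g=f["color"].astype(float).mean(2)[:,290:335].mean(1)
    if n=="wrist2": print(np.round(g[182:218]).astype(int).tolist())
    def half(a,b): 
        lo,hi=g[a-1:a+2].mean(),g[b-1:b+2].mean(); return cross(g,(lo+hi)/2,a,b)
    m=half(191,197);l=half(198,203);t=half(206,213);print(n,m,l,t,m-t,l-t,"cam z axis tilt",np.degrees(np.arcsin(np.linalg.norm(R[2,:2]))))
```

```text
[96, 97, 102, 116, 130, 134, 134, 132, 131, 133, 131, 112, 87, 78, 78, 78, 82, 97, 119, 131, 134, 135, 135, 135, 136, 142, 154, 165, 170, 171, 171, 171, 171, 172, 171, 171]
wrist2 193.27766148325358 199.5801260409633 208.0368817204301 -14.759220237176521 -8.456755679466795 cam z axis tilt 15.718243193349927
wrist3 194.51249362570118 200.62770102727595 209.34111994698475 -14.828626321283565 -8.7134189197088 cam z axis tilt 15.707208542489573
wrist5 194.51200884333232 200.67134986225895 209.36015219005196 -14.848143346719638 -8.688802327793013 cam z axis tilt 15.804356671554158
wrist6 192.81710405156537 200.30459048416353 209.61173767752715 -16.79463362596178 -9.307147193363619 cam z axis tilt 15.467703475208936
wrist9 191.78309409888357 199.82260520487264 210.00301854247522 -18.21992444359165 -10.180413337602573 cam z axis tilt 17.02291512079401
```

```bash
python3 - <<'E'
from h import *
def scr(g,box):
    x0,y0,x1,y1=box;s=g[y0:y1,x0:x1];hi=np.percentile(s,80);lo=s.min();w=np.clip((hi-s)/(hi-lo)-0.3,0,None)
    m=(w>0).astype(np.uint8);n,l,st,ce=cv2.connectedComponentsWithStats(m);k=1+np.argmax(st[1:,4]);w=w*(l==k)
    Y,X=np.mgrid[y0:y1,x0:x1];return np.array([(w*X).sum()/w.sum(),(w*Y).sum()/w.sum()]),st[k,4]
for n in("wrist2","wrist3","wrist4","wrist5","wrist6","wrist8","wrist9"):
    g=load(n)["color"].astype(float).mean(2)
    o=(4 if n=="wrist2" else 0)
    A=[scr(g,b) for b in((267+o,214,289+o,236),(348+o,214,369+o,236),(273+o,346,292+o,362),(345+o,346,364+o,362))]
    p=[a[0] for a in A]
    print(n,[np.round(q,2).tolist() for q in p],[int(a[1]) for a in A],"rear",round(p[1][0]-p[0][0],2),"front",round(p[3][0]-p[2][0],2),"len",round((p[2]+p[3]-p[0]-p[1])[1]/2,2))
E
python3 st.py
```

```text
wrist2 [[280.6, 223.05], [361.59, 222.59], [285.36, 351.46], [357.5, 352.49]] [263, 258, 196, 205] rear 81.0 front 72.14 len 129.15
wrist3 [[276.26, 224.44], [357.63, 224.41], [281.26, 353.36], [353.95, 354.72]] [261, 261, 185, 200] rear 81.37 front 72.69 len 129.62
wrist4 [[276.4, 224.58], [357.59, 224.54], [281.75, 354.24], [353.75, 353.96]] [262, 262, 190, 184] rear 81.2 front 72.0 len 129.54
wrist5 [[276.43, 224.51], [357.76, 224.41], [281.74, 352.57], [353.8, 353.57]] [260, 261, 205, 185] rear 81.33 front 72.05 len 128.61
wrist6 [[275.99, 225.1], [357.83, 224.82], [281.2, 351.55], [353.68, 353.69]] [272, 269, 174, 188] rear 81.84 front 72.48 len 127.66
wrist8 [[275.89, 225.2], [357.87, 224.91], [281.48, 352.67], [353.5, 352.05]] [271, 267, 211, 192] rear 81.97 front 72.02 len 127.31
wrist9 [[275.75, 225.48], [357.82, 225.2], [281.7, 352.85], [353.62, 351.95]] [268, 272, 205, 216] rear 82.07 front 71.91 len 127.06
t17.10 jigF x-18.2 y-11.5 z25.8 | T [-3.97  4.39  0.06] | tcp-seat x2.18 y-1.14 z56.29 | yaw 77.40 tilt [ 1.36 -0.2 ] w50.89
```

```bash
python3 -m handwheel '{"dp":[[-1,0.2,0],[-1,0.2,0]],"rot":[[0,0,0],[0,0,0]],"hand":[1,1]}' >/dev/null; python3 st.py
python3 -m handwheel '{"dp":[[0,0,0],[0,0,0],[0,0,0]],"rot":[[0,0,0],[0,0,0],[0,0,0]],"hand":[1,1,1]}' 35 >/dev/null; python3 st.py
python3 -m handwheel '{"dp":[[0,0,0],[0,0,0],[0,0,0]],"rot":[[0,0,0],[0,0,0],[0,0,0]],"hand":[1,1,1]}' 24 >/dev/null; python3 st.py
cat > ih.py <<'E'
import sys
from plant import manip
from h import *
k=sys.argv[1]
f=manip.grab_frame("wrist"); pickle.dump(f,open(f"pics/wrist{k}.pkl","wb")); cv2.imwrite(f"pics/wrist{k}.png",f["color"][:,:,::-1])
def scr(g,box):
    x0,y0,x1,y1=box;s=g[y0:y1,x0:x1];hi=np.percentile(s,80);lo=s.min();w=np.clip((hi-s)/(hi-lo)-0.3,0,None)
    m=(w>0).astype(np.uint8);n,l,st,ce=cv2.connectedComponentsWithStats(m);i=1+np.argmax(st[1:,4]);w=w*(l==i)
    Y,X=np.mgrid[y0:y1,x0:x1];return np.array([(w*X).sum()/w.sum(),(w*Y).sum()/w.sum()])
def half(g,a,b):
    lo,hi=g[a-1:a+2].mean(),g[b-1:b+2].mean();v=(lo+hi)/2
    for i in range(a,b):
        if (g[i]-v)*(g[i+1]-v)<=0: return i+(v-g[i])/(g[i+1]-g[i])
    return np.nan
for n in("wrist5","wrist9","wrist"+k):
    g=load(n)["color"].astype(float).mean(2)
    p=[scr(g,b) for b in((267,214,289,236),(348,214,369,236))]
    q=g[:,290:335].mean(1); m=half(q,190,197);l=half(q,197,203);t=half(q,206,213)
    print(n,"rear %.2f m-t %.2f l-t %.2f t %.2f"%(p[1][0]-p[0][0],m-t,l-t,t))
E
python3 ih.py 10
```

```text
t17.30 jigF x-14.5 y-12.7 z21.2 | T [-4.08  3.37 -0.02] | tcp-seat x1.96 y-1.17 z56.22 | yaw 77.40 tilt [ 1.45 -0.23] w50.94
t17.60 jigF x-11.3 y-10.7 z17.6 | T [-3.28  2.63  0.1 ] | tcp-seat x2.25 y-0.43 z55.90 | yaw 77.42 tilt [ 1.47 -0.2 ] w51.55
t17.90 jigF x-9.7 y-11.3 z14.8 | T [-3.01  2.42  0.19] | tcp-seat x2.39 y-0.25 z55.82 | yaw 77.44 tilt [ 1.49 -0.19] w51.42
wrist5 rear 81.33 m-t -14.87 l-t -8.70 t 209.36
wrist9 rear 82.07 m-t -18.48 l-t -10.30 t 210.00
wrist10 rear 82.21 m-t -17.89 l-t -9.90 t 208.97
```

Run:
```python
from h import *
import ast
src=open("ih.py").read().split("for n in(")[0].split("def scr")[1]
exec("def scr"+src)
for n in("wrist5","wrist8","wrist9","wrist10"):
    g=load(n)["color"].astype(float).mean(2)
    p=[scr(g,b) for b in((267,214,289,236),(348,214,369,236))]
    print(n,np.round(p,2).tolist())
a=cv2.imread("pics/wrist9.png") if 0 else load("wrist9")["color"][165:300,340:430,::-1]
b=load("wrist10")["color"][165:300,340:430,::-1]
cv2.imwrite("pics/c10.png",cv2.resize(cv2.hconcat([a,b]),None,fx=4.2,fy=4.2,interpolation=cv2.INTER_CUBIC))
```

```text
wrist5 [[276.43, 224.51], [357.76, 224.41]]
wrist8 [[275.89, 225.2], [357.87, 224.91]]
wrist9 [[275.75, 225.48], [357.82, 225.2]]
wrist10 [[276.08, 224.52], [358.28, 224.19]]
```

View pics/c10.png

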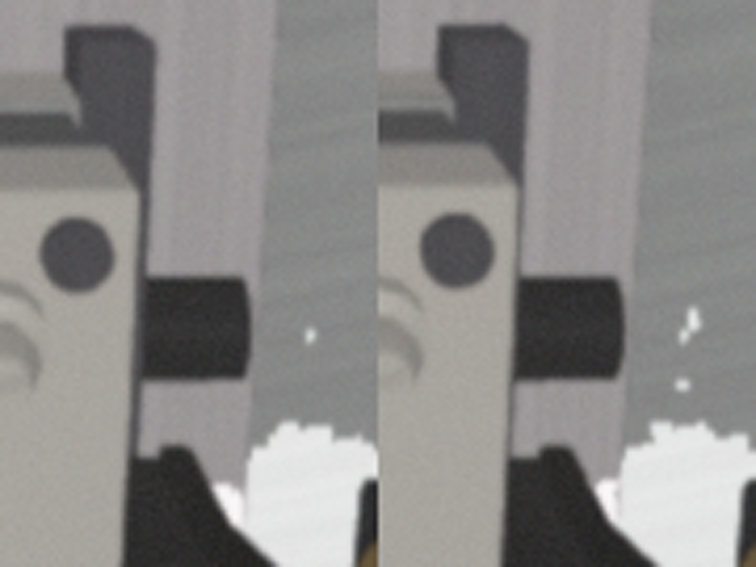

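Run:
```python
from h import *
T=[]
for n in("wrist5","wrist8","wrist9","wrist10"):
    a=load(n)["color"][172:240,255:385,::-1]
    T.append(cv2.resize(a,(390,204),interpolation=cv2.INTER_CUBIC))
    g=load(n)["color"].astype(float).mean(2)
    print(n,"L",np.round(g[187:191,274:288].mean(0)).astype(int).tolist(),"R",np.round(g[187:191,350:364].mean(0)).astype(int).tolist())
    print("  steel row196-199 L",np.round(g[196:199,272:286].mean(0)).astype(int).tolist(),"R",np.round(g[196:199,352:366].mean(0)).astype(int).tolist())
cv2.imwrite("pics/c10b.png",cv2.vconcat([cv2.hconcat(T[:2]),cv2.hconcat(T[2:])]))
```

```text
wrist5 L [163, 162, 161, 162, 161, 160, 155, 153, 150, 146, 144, 141, 141, 140] R [132, 132, 131, 133, 133, 133, 137, 142, 150, 153, 153, 154, 155, 155]
  steel row196-199 L [166, 165, 163, 161, 160, 155, 141, 118, 106, 95, 92, 94, 92, 92] R [78, 80, 79, 80, 79, 84, 96, 121, 144, 155, 155, 157, 154, 153]
wrist8 L [162, 164, 165, 161, 151, 146, 142, 142, 140, 140, 140, 140, 140, 139] R [131, 130, 131, 130, 129, 129, 127, 114, 98, 86, 81, 81, 79, 78]
  steel row196-199 L [159, 159, 157, 151, 135, 108, 95, 95, 94, 94, 92, 94, 92, 93] R [80, 79, 80, 81, 80, 80, 83, 79, 80, 79, 81, 81, 80, 80]
wrist9 L [160, 163, 163, 154, 146, 141, 138, 138, 137, 137, 137, 136, 135, 136] R [132, 132, 132, 131, 132, 132, 131, 124, 110, 89, 81, 78, 79, 79]
  steel row196-199 L [158, 154, 154, 145, 127, 104, 92, 92, 93, 92, 92, 91, 89, 89] R [81, 79, 81, 80, 80, 80, 80, 82, 79, 80, 79, 80, 78, 79]
wrist10 L [164, 164, 156, 147, 142, 138, 138, 136, 136, 134, 136, 135, 134, 134] R [125, 128, 125, 126, 126, 126, 122, 110, 88, 79, 79, 79, 79, 81]
  steel row196-199 L [154, 153, 145, 125, 103, 96, 95, 94, 94, 95, 94, 93, 94, 94] R [84, 85, 83, 83, 84, 83, 83, 83, 83, 84, 83, 84, 84, 84]
```

View pics/c10b.png

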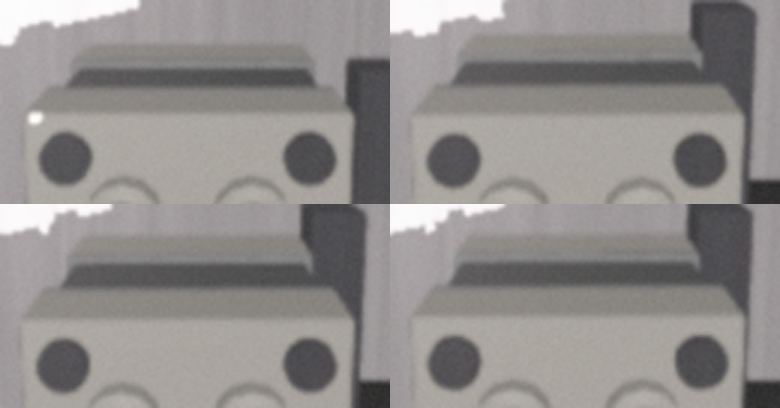

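```bash
cat > ih.py <<'E'
import sys
from plant import manip
from h import *
from scipy.spatial.transform import Rotation as Ro
k=sys.argv[1]
s=manip.observe();M=Ro.from_rotvec(s["eef_rot"]).as_matrix();t0=np.radians(-12.25)
tz=M[:2,2];tx=tz@[np.cos(t0),np.sin(t0)];ty=tz@[-np.sin(t0),np.cos(t0)]
f=manip.grab_frame("wrist"); pickle.dump(f,open(f"pics/wrist{k}.pkl","wb")); cv2.imwrite(f"pics/wrist{k}.png",f["color"][:,:,::-1])
def scr(g,box):
    x0,y0,x1,y1=box;s=g[y0:y1,x0:x1];hi=np.percentile(s,80);lo=s.min();w=np.clip((hi-s)/(hi-lo)-0.3,0,None)
    m=(w>0).astype(np.uint8);n,l,st,ce=cv2.connectedComponentsWithStats(m);i=1+np.argmax(st[1:,4]);w=w*(l==i)
    Y,X=np.mgrid[y0:y1,x0:x1];return np.array([(w*X).sum()/w.sum(),(w*Y).sum()/w.sum()])
def half(g,a,b):
    lo,hi=g[a-1:a+2].mean(),g[b-1:b+2].mean();v=(lo+hi)/2
    for i in range(a,b):
        if (g[i]-v)*(g[i+1]-v)<=0: return i+(v-g[i])/(g[i+1]-g[i])
    return np.nan
def meas(g):
    p=[scr(g,b) for b in((267,214,289,236),(348,214,369,236))]
    q=g[:,290:335].mean(1); m=half(q,190,197);t=half(q,206,213)
    r=int(round(m)); 
    b=g[r-6:r-3].mean(0); L=half(b,272,286);R=half(b,352,364)
    return m-t,(L+R)/2-(p[0][0]+p[1][0])/2,p[1][0]-p[0][0],(L,R)
r0=meas(load("wrist5")["color"].astype(float).mean(2))
for n in("wrist9","wrist"+k):
    r=meas(load(n)["color"].astype(float).mean(2))
    print(n,"inhand pitch %.4f roll %.4f rear %.2f"%((r[0]-r0[0])/99,(r[1]-r0[1])/148,r[2]),np.round(r[3],2))
print("tool tx %.4f ty %.4f -> world pitch %.4f roll %.4f"%(tx,ty,tx+(r[0]-r0[0])/99,ty+(r[1]-r0[1])/148))
E
python3 -m handwheel '{"dp":[[0,0,0],[0,0,0],[0,0,0]],"rot":[[0,0,0],[0,0,0],[0,0,0]],"hand":[1,1,1]}' 60 >/dev/null; python3 st.py
python3 ih.py 11
```

```text
t18.25 jigF x-10.9 y-10.8 z16.0 | T [-2.99  2.42  0.16] | tcp-seat x2.37 y-0.25 z55.82 | yaw 77.44 tilt [ 1.49 -0.19] w51.06
wrist9 inhand pitch -0.0364 roll -0.0038 rear 82.07 [278.79 357.18]
wrist11 inhand pitch -0.0305 roll -0.0145 rear 82.23 [277.88 355.6 ]
tool tx 0.0260 ty 0.0023 -> world pitch -0.0044 roll -0.0123
```

```bash
python3 -m handwheel '{"dp":[[0,0,0],[0,0,0],[0,0,0],[0,0,0]],"rot":[[0.004,-0.002,0],[0.008,-0.005,0],[0.011,-0.007,0],[0.011,-0.007,0]],"hand":[1,1,1,1]}' 60 >/dev/null; python3 st.py
python3 ih.py 12
```

```text
t18.70 jigF x-10.6 y-10.2 z16.1 | T [-3.56  2.48  0.06] | tcp-seat x2.38 y-0.29 z55.81 | yaw 77.45 tilt [1.89 0.44] w51.13
wrist9 inhand pitch -0.0364 roll -0.0038 rear 82.07 [278.79 357.18]
wrist12 inhand pitch -0.0320 roll -0.0195 rear 82.23 [276.97 355.31]
tool tx 0.0307 ty 0.0144 -> world pitch -0.0013 roll -0.0051
```

```bash
python3 -m handwheel '{"dp":[[0,0,0],[0,0,0],[0,0,0]],"rot":[[0.004,-0.002,0],[0.0075,-0.003,0],[0.0075,-0.003,0]],"hand":[1,1,1]}' 60 >/dev/null; python3 st.py
python3 ih.py 13
```

```text
t19.05 jigF x-11.1 y-9.9 z17.4 | T [-3.8   2.63  0.15] | tcp-seat x2.52 y-0.56 z55.98 | yaw 77.44 tilt [2.08 0.85] w50.82
wrist9 inhand pitch -0.0364 roll -0.0038 rear 82.07 [278.79 357.18]
wrist13 inhand pitch -0.0342 roll -0.0187 rear 82.29 [277.21 355.33]
tool tx 0.0323 ty 0.0222 -> world pitch -0.0018 roll 0.0034
```

```bash
python3 -m handwheel '{"dp":[[0.4,0.5,-0.2],[0.9,1,-0.4],[0.9,1,-0.5],[0.9,1,-0.5]],"rot":[[-0.001,0,0],[-0.002,-0.001,0],[-0.002,-0.001,0],[-0.002,-0.001,0]],"hand":[1,1,1,1]}' 60 >/dev/null; python3 st.py
python3 ih.py 14
```

```text
t19.50 jigF x-14.7 y-13.3 z23.2 | T [-4.33  3.53  0.18] | tcp-seat x2.80 y-0.35 z55.93 | yaw 77.42 tilt [2.09 0.69] w51.26
wrist9 inhand pitch -0.0364 roll -0.0038 rear 82.07 [278.79 357.18]
wrist14 inhand pitch -0.0362 roll -0.0186 rear 82.35 [276.84 355.52]
tool tx 0.0331 ty 0.0194 -> world pitch -0.0031 roll 0.0008
```

```bash
python3 -m handwheel '{"dp":[[0.4,0.4,0],[0.8,0.7,-0.2],[0.8,0.7,-0.2],[0.8,0.7,-0.2]],"rot":[[0,-0.001,0.002],[0,-0.003,0.005],[0,-0.003,0.005],[0,-0.003,0.005]],"hand":[1,1,1,1]}' 60 >/dev/null; python3 st.py
python3 ih.py 15
python3 - <<'E'
from h import *
a=load("wrist15")["color"][165:375,240:440,::-1];cv2.imwrite("pics/c15.png",cv2.resize(a,None,fx=2.8,fy=2.8,interpolation=cv2.INTER_CUBIC))
E
```

```text
t19.95 jigF x-17.9 y-14.0 z26.2 | T [-4.76  4.12 -0.19] | tcp-seat x3.00 y-0.29 z55.92 | yaw 77.64 tilt [2.22 0.68] w51.06
wrist9 inhand pitch -0.0364 roll -0.0038 rear 82.07 [278.79 357.18]
wrist15 inhand pitch -0.0378 roll -0.0212 rear 82.46 [276.12 355.95]
tool tx 0.0353 ty 0.0199 -> world pitch -0.0025 roll -0.0013
```

View pics/c15.png

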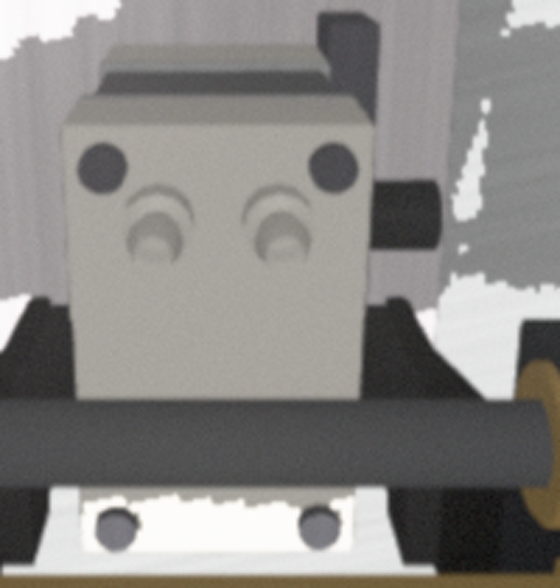

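```bash
python3 -m handwheel '{"dp":[[0.1,0.4,0],[0.2,0.8,0],[0.2,0.8,0]],"rot":[[0.001,-0.001,-0.001],[0.0015,-0.0025,-0.002],[0.0015,-0.0025,-0.002]],"hand":[1,1,1]}' 60 >/dev/null; python3 st.py
python3 ih.py 16
python3 - <<'E'
from plant import manip
from h import *
f=load("wrist16")
a=f["color"][165:215,320:385,::-1];cv2.imwrite("pics/c16.png",cv2.resize(a,None,fx=11,fy=11,interpolation=cv2.INTER_CUBIC))
g=manip.grab_frame("top");pickle.dump(g,open("pics/top16.pkl","wb"));cv2.imwrite("pics/top16.png",cv2.resize(g["color"][190:300,310:430,::-1],None,fx=5,fy=5,interpolation=cv2.INTER_CUBIC))
E
```

```text
t20.30 jigF x-17.5 y-16.0 z26.5 | T [-5.37  4.04  0.03] | tcp-seat x3.06 y-0.21 z55.91 | yaw 77.52 tilt [2.37 0.71] w51.19
wrist9 inhand pitch -0.0364 roll -0.0038 rear 82.07 [278.79 357.18]
wrist16 inhand pitch -0.0394 roll -0.0204 rear 82.47 [276.85 355.12]
tool tx 0.0377 ty 0.0209 -> world pitch -0.0017 roll 0.0005
```

View pics/c16.png

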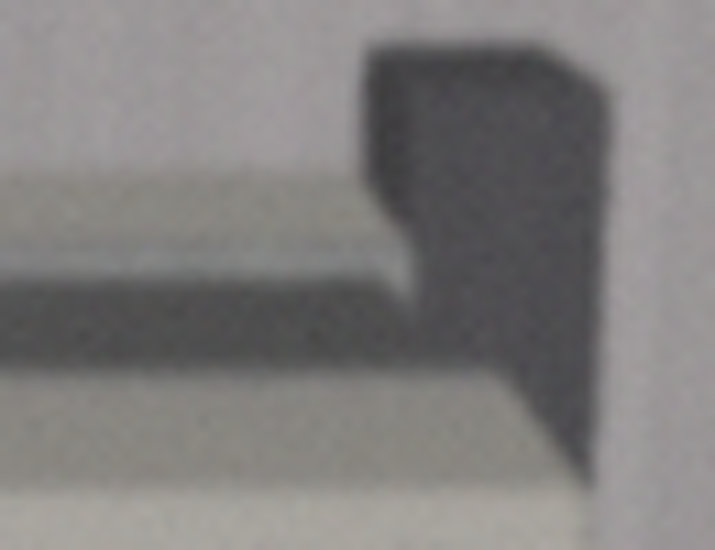

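View pics/top16.png

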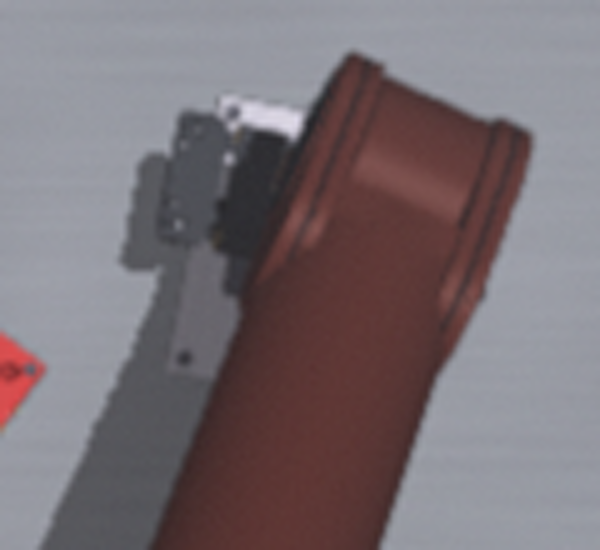

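Run:
```python
from h import *
t=np.radians(-12.25);ux=np.array([np.cos(t),np.sin(t)]);uy=np.array([-ux[1],ux[0]])
f=load("wrist16")
def p(q,z): 
    P=ray(f,np.array(q,float)/11+[320,165]-.45,z)[:,:2]*1000; return np.c_[P@ux,P@uy].round(1)
print("stop -x end top",p([(370,48),(540,45)],.036),"at bottom z12",p([(368,180)],.012))
print("base rear edge",p([(20,175),(200,175),(360,178)],.012))
S=np.array([[520.455,-152.297],[606.934,-171.077]]);E=np.array([[597.687,-230.144],[608.68,-172.40]])
print("w4 side",S@ux,S@uy,"end",E@ux,E@uy)
```

```text
stop -x end top [[537.6 -42. ]
 [537.5 -32.2]] at bottom z12 [[548.7 -38.9]]
base rear edge [[548.2 -61.5]
 [548.3 -49.8]
 [548.6 -39.4]]
w4 side [540.91883845 629.41350399] [-38.40043546 -38.40392273] end [632.90974651 631.40046056] [-98.08803943 -39.32633727]
```

Run:
```python
from h import *
t=np.radians(-12.25);ux=np.array([np.cos(t),np.sin(t)]);uy=np.array([-ux[1],ux[0]])
f=load("wrist16")
def p(q,z): 
    P=ray(f,np.array(q,float)/11+[320,165]-.45,z)[:,:2]*1000; return np.c_[P@ux,P@uy].round(1)
print(p([(370,48),(365,170)],.012),p([(410,80),(412,240),(605,95)],.036)); print("cam",(-np.array(f["R"]).T@f["t"]).round(3))
```

```text
[[540.2 -39. ]
 [548.  -39.1]] [[539.4 -39.6]
 [548.7 -39.2]
 [540.4 -28.2]]
cam [ 0.487 -0.176  0.254]
```

```bash
python3 -m handwheel '{"dp":[[0.3,0.4,0],[0.6,0.8,0],[0.6,0.8,0],[0.6,0.8,0]],"rot":[[0,0,0],[0.001,-0.001,0],[0.001,-0.001,0],[0.001,-0.001,0]],"hand":[1,1,1,1]}' 60 >/dev/null; python3 st.py
python3 -m handwheel '{"dp":[[0,0,0],[0,0,0],[0,0,0],[0,0,0],[0,0,0],[0,0,0],[0,0,0],[0,0,0],[0,0,0],[0,0,0]],"rot":[[0,0,0],[0,0,0],[0,0,0],[0,0,0],[0,0,0],[0,0,0],[0,0,0],[0,0,0],[0,0,0],[0,0,0]],"hand":[1,1,1,1,1,1,1,1,1,1]}' >/dev/null; python3 st.py
python3 ih.py 17
```

```text
t20.80 jigF x-18.9 y-17.1 z28.6 | T [-5.9   4.42  0.02] | tcp-seat x3.11 y-0.14 z55.90 | yaw 77.49 tilt [2.38 0.73] w50.95
t21.80 jigF x-19.9 y-17.9 z27.2 | T [-5.88  4.48  0.11] | tcp-seat x3.13 y-0.14 z55.92 | yaw 77.49 tilt [2.38 0.73] w51.06
wrist9 inhand pitch -0.0364 roll -0.0038 rear 82.07 [278.79 357.18]
wrist17 inhand pitch -0.0393 roll -0.0217 rear 82.49 [276.52 354.95]
tool tx 0.0379 ty 0.0212 -> world pitch -0.0015 roll -0.0005
```

Run:
```python
from plant import manip
import cv2
f=manip.grab_frame("side");cv2.imwrite("pics/side17.png",f["color"][:,:,::-1])
```

```text
(no output)
```

View pics/side17.png

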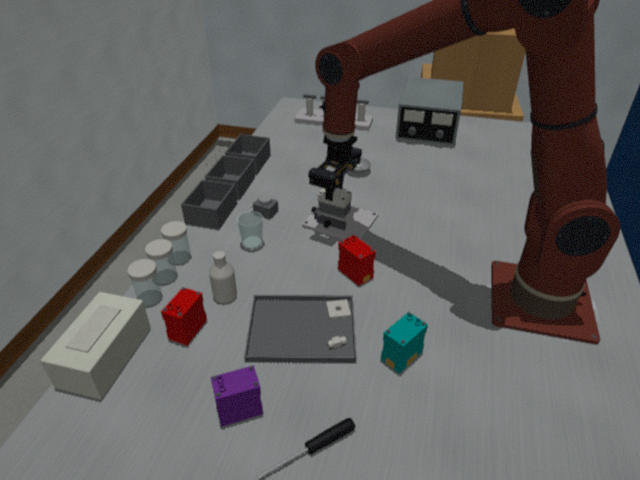

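The cell sits in the jig's corner at about (335, 210), still held. The plate, the tube fitting and everything else on the bench are where they were.

```bash
python3 st.py; python3 -c "
from plant import manip
manip.finish_job()"
```

```text
t21.90 jigF x-18.5 y-17.9 z28.3 | T [-5.95  4.42  0.08] | tcp-seat x3.13 y-0.16 z55.94 | yaw 77.49 tilt [2.38 0.73] w50.85
the job is handed in; nothing more can be done
```

I moved the cell from the tray onto the jig's plate and pressed it into the corner. I handed the job in at 21.9 s with the gripper still holding it at 60 N.

**Final checks**
- **Push:** about 18.5–20 N towards the end stop, 18 N towards the side stop and 28 N down. This held steady over a 1 s hold. Some of the push may be going into friction on the plate.
- **Side stop:** in the last close-up from the wrist camera, the cell's long side lines up with the stop face at both the bottom and top of the stop, to about 0.4 mm.
- **End stop:** I couldn't see this face directly. The cell stopped moving as the force rose, and its rear edge puts the front face at the stop to within about 1 mm.
- **Probes:** I couldn't see either one, so I infer that they are pushed in from the two checks above.
- **Surroundings:** nothing else on the bench looks moved in the last side view.

**What went wrong on the way:** the cell tipped about 1° in the pads while sliding. I corrected it in the corner by briefly easing the grip, tilting the tool and regripping. That left the tool leaning about 2.4° while the cell itself measures level to about 0.1°. The tool position reads about 3 mm off the measured seat in x, because the cell slipped slightly in the pads and because of this lean.

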